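Gauge and sort the dispenser sleeves

TASK

Two look-alike spare sleeves for the sweet dispenser stand on the shop counter; find out which one fits. One at a time, slide a sleeve down over the upright gauge pin as far as it goes, then put it away before you test the other: a sleeve that goes fully home on the pin belongs in the round dish, one that stops at the pin's tip belongs in the square tray. Leave both standing upright there, let go of, and do not disturb the other things on the counter.

Things in the scene. Friction and masses are not known exactly. Their poses are not given: they have to be found in the camera images.
- sleeve_a: A plain aluminium sleeve (straight tube), outside diameter 36 mm, 50 mm long, standing upright, about 0.1 kg; origin at the centre of its lower end, z along its bore. The two sleeves are alike outside; one has a 22 mm bore and slides fully down the 20 mm gauge pin, the other has a 17 mm bore, which stops on the pin's conical tip, its lower end about 49 mm above the seat. Which is which is not given: the gauge pin tells.
- sleeve_b: A plain aluminium sleeve (straight tube), outside diameter 36 mm, 50 mm long, standing upright, about 0.1 kg; origin at the centre of its lower end, z along its bore. The two sleeves are alike outside; one has a 22 mm bore and slides fully down the 20 mm gauge pin, the other has a 17 mm bore, which stops on the pin's conical tip, its lower end about 49 mm above the seat. Which is which is not given: the gauge pin tells.
- gauge: Gauge fixed to the counter: dark steel plate 80 x 80 x 6 mm with a round bright steel seat, 48 mm across, its top 12 mm above the counter, and on it an upright steel pin of 20 mm diameter. The pin is cylindrical up to 58 mm above the counter, then tapers to 8 mm diameter at its tip, 70 mm above the counter. Origin at the centre of the plate's underside, on the pin's axis, z up.
- gauge_seat (a point): Centre of the top of the gauge's seat, on the pin's axis, 12 mm above the counter: the lower end of a fitting sleeve rests here.
- gauge_tip (a point): Tip of the gauge pin, on its axis, 70 mm above the counter.
- dish: Round dark brown dish, fixed, 144 mm across and 25 mm high, walls 4 mm, flat inner floor about 125 mm across, 5 mm above the counter. Origin at the centre of its underside. For the sleeve that fits.
- tray: Square dark brown tray, fixed, 140 x 140 x 25 mm, walls 4 mm, flat inner floor about 4 mm above the counter. Origin at the centre of its underside, its sides along its x and y. For the sleeve that does not fit.
- sweet_1: Loose gold wrapped sweet, 44 mm long, 22 mm thick, origin under its middle. Bystander.
- sweet_2: Loose blue wrapped sweet, 44 mm long, 22 mm thick, origin under its middle. Bystander.
- sweet_3: Loose red wrapped sweet, 44 mm long, 22 mm thick, origin under its middle. Bystander.
- scoop: Steel sweet scoop with a black handle lying on the counter, about 175 mm long, 46 mm wide, 24 mm high; origin on its underside near the back of the blade, handle towards its -x. Bystander.
- jar: Amber glass jar with a metal lid, 80 mm across, 80 mm high; origin at the centre of its underside. Bystander.
- tin: Black tin, 70 mm across, 80 mm high; origin at the centre of its underside. Bystander.
- card_holder: Blank price card in a wooden foot 30 x 70 x 12 mm, 61 mm high; origin at the centre of its underside. Bystander.
Mind the look-alikes: they are no part of the job. Leave any green, purple or red look-alike of the sleeve_a alone.

How it is judged:
By the outcome, as a careful person would: the job done as asked, in the order asked, and still so for the second after the job is handed in, with the robot touching nothing.
It also fails if it takes over 69 s, if anything falls off the work surface, if the arm or the gripper's body presses on something with over 40 N, if the wrist force passes 120 N, or if a joint passes its speed limit or range.

ROBOT

A 6-joint arm with a two-finger parallel gripper is mounted at the origin on the work surface. World frame = base frame: x ahead of the robot, y to its left, z up, the work surface at z = 0. Lengths are in m, angles in rad, forces in N, time in s.
With the tool pointing down it reaches from about 0.3 to 0.75 m from the base axis. Payload 8.5 kg.
Tool frame: the origin (TCP) lies on the mounting face of the last link; the fingertips stand 166 mm ahead of it and the grasp point (between the pads) lies 147 mm ahead of it (env.pinch_z is the distance from the TCP to the grasp point, in m); z points along the fingers, y is the direction in which the jaws open and shut (so a half turn about z gives the same grasp; the last joint's range is limited). The gripper opens to 88 mm and grips with 3 to 60 N. Pads are 18 mm wide; open, the fingers measure 123 mm over their backs; the gripper's body (75 mm by 187 mm) begins 45 mm behind the grasp point.
Start: joints at [-1.511, 0.381, 1.297, -0, 1.464, -0.215], TCP at [0.149, -0.529, 0.405] pointing down, gripper open.
Joint ranges: [-3.11, 3.11], [-0.89, 2.33], [0.22, 2.48], [-1.42, 4.56], [0.17, 2.85], [-2.88, 2.88]. Speed limits (rad/s): [2.39, 2.39, 3.14, 3.14, 3.14, 3.14].

INTERFACE

Orientations are given as a unit quaternion [w, x, y, z].
In Python, from rig import env gives the robot as it stands.
- The arm moves only by the tool servo_tool, never from a script. Its argument "commands" is a list of rows, each an object with "twist": the turn, a rotation vector about the world's x, y, z in degrees, a list of three; "translation": the shift along the world's x, y, z in mm, a list of three; "fingers": the gripper command: -1 is shut, 1 is fully open, values between are in proportion. A call has 1 to 8 rows; each row shifts and turns the commanded pose from where the row before left it; what a row does not reach is not made up. A row lasts 1/10 s, in which the tool goes at most 50 mm and 8.59 degrees, less where a joint would pass 70% of its speed; a pose out of reach is approached as far as the arm can. A call with a gripper value outside its range is refused whole. The fingers move at their own pace and stop on an object; "grip_force" is the grip in N (left out, the last holds). Time passes only in rows, so rows that do not move let the fingers close. It gives the time, the measured TCP pose, the force and the opening at its end, in the units of the state.
- env.get_obs(): the state, without advancing time (a new reading comes with each control period).
- env.get_image(name): name is "side" or "top"; returns a dict with "frame" (384x512x3 uint8, red, green, blue), "depth" (384x512 float32, m along the optical axis (not along the pixel's ray), 0 where there is no reading), "fx", "fy", "cx", "cy" (pixels), "R" (3x3) and "t" (3): a world point X has camera coordinates R X + t. Camera axes: x right, y down, z forward; pixel columns grow to the right and rows downward; lengths in m; the calibration is good to about 2 mm. A picture is of the moment at which its call begins.
- env.sign_off(): hands the job in, once; it reports no verdict.
Trained networks look in a picture, given as the dict that the camera call returned (one of the last four; its "shot" number tells which), for a name from the list of things; names that differ only in an ending like _2 or _b are one class to them, and where a whole thing is asked for, a point or a joint stands for the part that bears it (a point fixed in the world has none). Each returns a list of dicts, best first, with "score" (0 to 1); they miss things now and then, are a little off and sometimes report something else, mostly with a low value. They report only what shows in the picture. A call takes as long as a camera call. They do not tell look-alikes from the thing itself.
- env.regions_of(picture, query): "pixels" (384x512 bool, what is visible of it).
- env.spot_point(picture, query): "position" ([x, y, z] in m, in world coordinates, good to about 4 mm: a listed point, or the origin of a listed thing).
The state is a dict: "clock": time; "joint_positions": joint angles; "dq": joint speeds; "joint_torque": joint torques, N m; "position": TCP position; "tcp_rot": TCP orientation; "contact_force": force on the tool from outside, world axes, zero at the start; "moment": the same for the moment, N m; "width": opening from 0.0 (shut) to 1.0 (fully open).
Only numpy, scipy, OpenCV 4.12 (cv2) and the standard library are available. Lean on these libraries where they do the work, as an engineer would, in place of code of your own. Each camera call takes 0.05 s, during which the arm holds its last target.

## Working session

There is one attempt and no reset: what is moved stays moved. The work goes in short steps, Python scripts to look and compute and a tool call to move; the robot and the scene stay as the last step left them, time stands still between calls to the robot, and variables do not carry over. Pictures are saved under pics/ and viewed, and the job is handed in when it is done.

Besides the shell and the picture viewer there is one more tool, called as name(argument=value, ...), one argument or row to a line, values as JSON. servo_tool: Moves the arm, as the interface text tells. Its arguments: {"type":"object","properties":{"commands":{"type":"array"},"grip_force":{"type":"number"}},"required":["commands"]}

```bash
mkdir -p pics; ls; cat > h.py <<'E'
import numpy as np, cv2
from rig import env
def save(im,name,crop=None,scale=1.5):
    f=im["frame"][:,:,::-1]
    if crop: r0,r1,c0,c1=crop; f=f[r0:r1,c0:c1]
    cv2.imwrite("pics/"+name,cv2.resize(f,None,fx=scale,fy=scale,interpolation=cv2.INTER_CUBIC))
def world(im):
    d=im["depth"];v,u=np.mgrid[:384,:512]
    P=np.stack([(u-im["cx"])/im["fx"]*d,(v-im["cy"])/im["fy"]*d,d],-1)
    W=(P-im["t"])@im["R"]; W[d==0]=np.nan
    return W
def proj(im,X):
    c=im["R"]@np.array(X)+im["t"]; return im["fx"]*c[0]/c[2]+im["cx"],im["fy"]*c[1]/c[2]+im["cy"]
E
python3 - <<'E'
from h import *
for n in("top","side"):
    im=env.get_image(n); save(im,n+"0.png")
    for q in["sleeve_a","gauge","gauge_seat","gauge_tip","dish","tray","sweet_1","scoop","jar","tin","card_holder"]:
        for r in env.spot_point(im,q)[:4]:
            if r["score"]>.2: print(n,q,np.round(r["position"],3),round(r["score"],2),[int(x) for x in proj(im,r["position"])])
print(env.get_obs()["clock"])
E
```

```text
pics
top sleeve_a [ 0.641  0.137 -0.004] 0.74 [195, 179]
top sleeve_a [0.678 0.058 0.002] 0.7 [226, 161]
top sleeve_a [ 0.591  0.071 -0.001] 0.7 [223, 197]
top sleeve_a [0.563 0.162 0.001] 0.67 [186, 211]
top gauge [ 0.477 -0.061 -0.001] 0.7 [283, 240]
top gauge_seat [ 0.472 -0.06   0.01 ] 0.65 [282, 242]
top gauge_tip [ 0.47  -0.059  0.069] 0.76 [284, 240]
top gauge_tip [0.641 0.26  0.   ] 0.59 [143, 182]
top dish [0.446 0.274 0.003] 0.96 [139, 264]
top tray [ 0.493 -0.269  0.001] 0.98 [370, 226]
top tray [ 0.358 -0.154 -0.003] 0.73 [327, 289]
top tray [ 0.642  0.135 -0.005] 0.24 [195, 178]
top tray [ 0.666 -0.12  -0.001] 0.22 [300, 161]
top sweet_1 [ 0.357 -0.156 -0.003] 0.7 [328, 289]
top sweet_1 [0.641 0.259 0.001] 0.68 [144, 182]
top sweet_1 [ 0.586 -0.001 -0.004] 0.56 [253, 197]
top scoop [ 0.354  0.14  -0.004] 0.68 [200, 301]
top scoop [ 0.666 -0.12   0.003] 0.47 [300, 160]
top jar [ 0.785  0.008 -0.004] 0.93 [244, 119]
top card_holder [0.748 0.217 0.001] 0.96 [160, 138]
side sleeve_a [ 0.671 -0.121 -0.003] 0.92 [321, 230]
side sleeve_a [ 0.677  0.059 -0.001] 0.85 [289, 179]
s
[... 267 characters left out ...]
uge_tip [0.446 0.272 0.001] 0.53 [177, 151]
side dish [ 0.442  0.277 -0.   ] 0.88 [175, 151]
side dish [ 0.667 -0.122 -0.002] 0.55 [319, 230]
side tray [ 0.489 -0.269 -0.001] 0.68 [274, 310]
side sweet_1 [ 0.582  0.002 -0.   ] 0.66 [263, 204]
side sweet_1 [ 0.638  0.264 -0.001] 0.54 [245, 137]
side sweet_1 [ 0.365 -0.16   0.002] 0.47 [195, 285]
side scoop [ 0.354  0.138 -0.002] 0.56 [155, 193]
side scoop [0.448 0.274 0.001] 0.53 [177, 151]
side jar [0.78  0.005 0.002] 0.63 [335, 181]
side jar [ 0.474 -0.057 -0.002] 0.43 [229, 235]
side tin [ 0.581  0.005 -0.003] 0.43 [262, 204]
side card_holder [ 0.747  0.22  -0.001] 0.73 [287, 137]
side card_holder [ 0.472 -0.054 -0.002] 0.48 [227, 234]
1.2
```

View pics/top0.png

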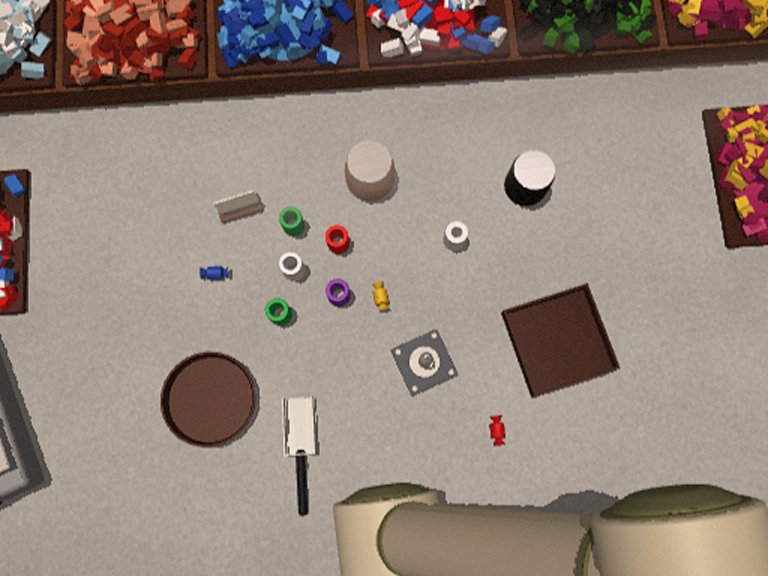

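View pics/side0.png

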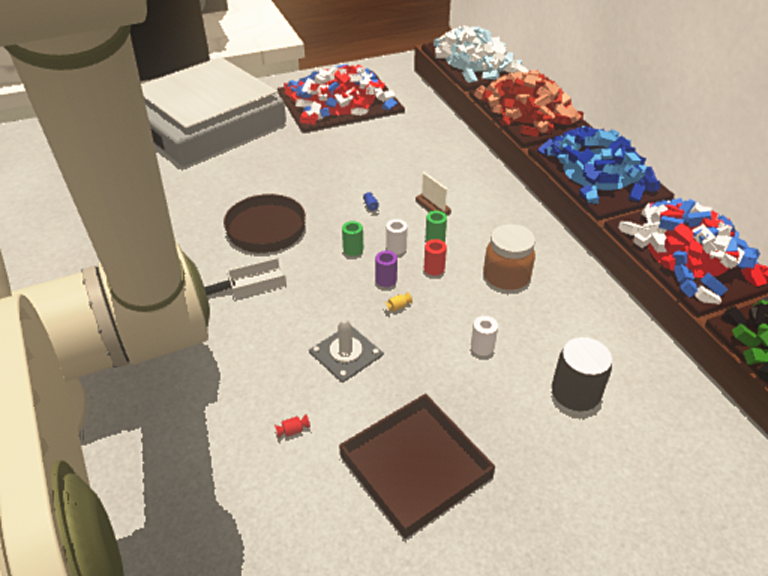

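The two plain sleeves are at top px (194,177) and (304,156). The look-alikes are green (194,147) and (186,208), red (225,159) and purple (225,195), and these stay untouched. Next I'll take a crop to confirm and measure precisely.

```bash
python3 - <<'E'
from h import *
from scipy.optimize import least_squares
def circ(P,r=None):
    if r: f=lambda p:np.hypot(P[:,0]-p[0],P[:,1]-p[1])-r; x0=P.mean(0)[:2]
    s=least_squares(f,x0,loss="soft_l1",f_scale=.001); return s.x
ims={n:env.get_image(n) for n in("top","side")}
save(ims["top"],"crop_a.png",(135,225,170,330),4.5)
s=ims["side"]; 
for n,im in ims.items():
    W=world(im); f=im["frame"].astype(int); sat=f.max(2)-f.min(2)
    for nm,c in dict(L=(.641,.137),R=(.669,-.121),green1=(.704,.132),red=(.678,.058),purple=(.591,.071),green2=(.563,.162)).items():
        m=(np.hypot(W[...,0]-c[0],W[...,1]-c[1])<.026)
        top=W[m&(W[...,2]>.045)&(W[...,2]<.056)]; 
        sd=W[m&(W[...,2]>.008)&(W[...,2]<.044)]
        if len(top)<5: print(n,nm,"few");continue
        mm=(top.min(0)+top.max(0))/2
        print(n,nm,len(top),"bbox mid",np.round(mm,4),"ext",np.round(np.ptp(top,axis=0),4), "z",np.round(np.median(top[:,2]),4),"dist from mid 5-95%",np.round(np.percentile(np.hypot(*(top-mm)[:,:2].T),[3,97]),4), "side fit",np.round(circ(sd,.018),4) if len(sd)>10 else None)
    m=(np.hypot(W[...,0]-.474,W[...,1]+.06)<.022)
    pin=W[m&(W[...,2]>.016)&(W[...,2]<.056)]; tip=W[m&(W[...,2]>.064)&(W[...,2]<.08)]; seat=W[(np.hypot(W[...,0]-.474,W[...,1]+.06)<.035)&(W[...,2]>.0095)&(W[...,2]<.0145)]
    print(n,"pin",len(pin),np.round(circ(pin,.01),4),"tip",len(tip),np.round(tip.mean(0),4),"zmax",tip[:,2].max(), "seat",np.round((seat.min(0)+seat.max(0))/2,4),np.round(np.ptp(seat,axis=0),4))
    m=env.regions_of(im,"gauge")[0]["pixels"]&(W[...,2]>.003)&(W[...,2]<.009)
    print("plate",cv2.minAreaRect((W[m][:,:2]*1000).astype(np.float32)))
    for q in("dish","tray"):
        m=env.regions_of(im,q)[0]["pixels"]; P=W[m]; r=P[P[:,2]>.018]
        print(n,q,np.round((r.min(0)+r.max(0))/2,4),cv2.minAreaRect((r[:,:2]*1000).astype(np.float32)))
    print("table z",np.nanmedian(W[250:260,230:260,2]))
E
```

```text
top L 124 bbox mid [0.6374 0.135  0.0506] ext [0.036  0.0348 0.0102] z 0.0501 dist from mid 5-95% [0.0106 0.0179] side fit [0.6364 0.1348]
top R 139 bbox mid [ 0.667  -0.1243  0.0506] ext [0.0342 0.0335 0.0105] z 0.0497 dist from mid 5-95% [0.0089 0.0177] side fit [ 0.6673 -0.1241]
top green1 116 bbox mid [0.7106 0.1315 0.051 ] ext [0.0342 0.0354 0.0099] z 0.0504 dist from mid 5-95% [0.0111 0.0177] side fit [0.7102 0.1312]
top red 120 bbox mid [0.675  0.062  0.0501] ext [0.0346 0.0334 0.01  ] z 0.0499 dist from mid 5-95% [0.0108 0.0176] side fit [0.6748 0.0623]
top purple 124 bbox mid [0.5899 0.0662 0.0503] ext [0.0352 0.0349 0.0102] z 0.0498 dist from mid 5-95% [0.0109 0.0178] side fit [0.5842 0.069 ]
top green2 125 bbox mid [0.5664 0.1592 0.05  ] ext [0.035  0.0338 0.009 ] z 0.05 dist from mid 5-95% [0.0109 0.0177] side fit [0.5657 0.1536]
top pin 29 [ 0.4746 -0.0592] tip 23 [ 0.4749 -0.0588  0.0667] zmax 0.07304276256454144 seat [ 0.4708 -0.0593  0.012 ] [0.0572 0.0677 0.005 ]
plate ((474.2552185058594, -59.6575927734375), (79.23998260498047, 80.34567260742188), 20.250734329223633
[... 1017 characters left out ...]
]
side green2 82 bbox mid [0.5689 0.1586 0.0484] ext [0.0345 0.0371 0.0067] z 0.0483 dist from mid 5-95% [0.0098 0.0184] side fit [0.5692 0.1598]
side pin 124 [ 0.4763 -0.0589] tip 14 [ 0.4756 -0.0621  0.0668] zmax 0.07011320317860714 seat [ 0.4758 -0.0607  0.0118] [0.046  0.0444 0.0045]
plate ((476.0802917480469, -61.35322952270508), (80.77935791015625, 78.9825668334961), 19.248483657836914)
side dish [0.4447 0.2728 0.0232] ((444.4538879394531, 272.3755187988281), (141.1374969482422, 145.33163452148438), 6.553872108459473)
side tray [ 0.4925 -0.2727  0.0233] ((493.29571533203125, -271.740478515625), (141.70265197753906, 142.32028198242188), 13.196651458740234)
table z -0.0009679121743494648
```

```bash
python3 - <<'E'
from h import *
o=env.get_obs(); print({k:np.round(v,4).tolist() for k,v in o.items()}, env.pinch_z)
E
```

```text
{'clock': 1.6, 'joint_positions': [-1.5113, 0.3806, 1.2974, -0.0, 1.4636, -0.2152], 'dq': [-0.0006, 0.001, 0.0012, 0.0016, -0.0003, -0.0002], 'joint_torque': [-0.0001, -43.7793, -22.473, 0.0713, 0.0314, 0.0], 'position': [0.1493, -0.5293, 0.4047], 'tcp_rot': [-0.0, 0.9906, 0.137, -0.0], 'contact_force': [0.3134, -0.0676, -0.0923], 'moment': [-0.0122, -0.0129, -0.0132], 'width': 1.0007} 0.1473
```

View pics/crop_a.png

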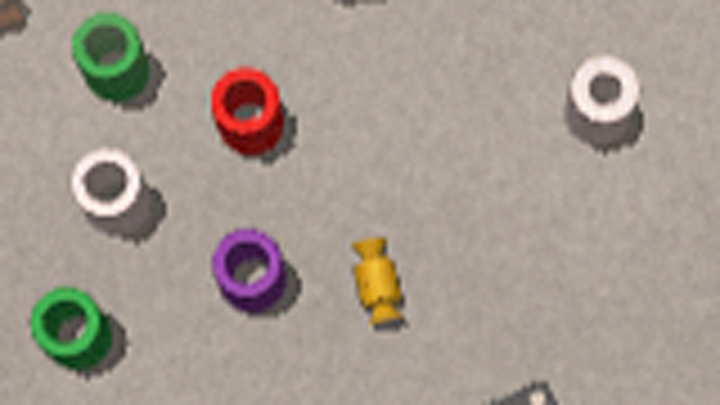

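Left sleeve px (194,177) shows a wide bore (about 22 mm) and right sleeve px (304,156) a narrow one (about 17 mm). The pin will decide. I'll test the right one first and turn the jaws along y.

servo_tool(
  commands=[
    {"twist": [0,0,-2],"translation": [32,25,-5],"fingers": 0.4},
    {"twist": [0,0,-2],"translation": [32,25,-5],"fingers": 0.4},
    {"twist": [0,0,-2],"translation": [32,25,-5],"fingers": 0.4},
    {"twist": [0,0,-2],"translation": [32,25,-5],"fingers": 0.4},
    {"twist": [0,0,-2],"translation": [32,25,-5],"fingers": 0.4},
    {"twist": [0,0,-2],"translation": [32,25,-5],"fingers": 0.4},
    {"twist": [0,0,-2],"translation": [32,25,-5],"fingers": 0.4},
    {"twist": [0,0,-1.7],"translation": [32,25,-5],"fingers": 0.4},
  ],
  grip_force=20,
)

```text
clock: 2.4
position: [0.4064, -0.3281, 0.3647]
tcp_rot: [0.0, 1.0, -0.0, 0.0]
contact_force: [-0.2, 0.1, -0.4]
width: 0.698
```

servo_tool(
  commands=[
    {"twist": [0,0,0],"translation": [33,25.4,-8],"fingers": 0.4},
    {"twist": [0,0,0],"translation": [33,25.4,-8],"fingers": 0.4},
    {"twist": [0,0,0],"translation": [33,25.4,-8],"fingers": 0.4},
    {"twist": [0,0,0],"translation": [33,25.4,-8],"fingers": 0.4},
    {"twist": [0,0,0],"translation": [33,25.4,-8],"fingers": 0.4},
    {"twist": [0,0,0],"translation": [33,25.4,-8],"fingers": 0.4},
    {"twist": [0,0,0],"translation": [33,25.4,-8],"fingers": 0.4},
    {"twist": [0,0,0],"translation": [30.6,25.3,-8],"fingers": 0.4},
  ],
)

```text
clock: 3.2
position: [0.6682, -0.1249, 0.3003]
tcp_rot: [0.0, 1.0, 0.0, 0.0]
contact_force: [0.4, -0.4, -0.8]
width: 0.702
```

servo_tool(
  commands=[
    {"twist": [0,0,0],"translation": [0,0,0],"fingers": 0.4},
    {"twist": [0,0,0],"translation": [0,0,0],"fingers": 0.4},
  ],
)

```text
clock: 3.4
position: [0.6671, -0.1258, 0.3002]
tcp_rot: [-0.0, 1.0, 0.001, -0.0]
contact_force: [-0.4, 0.8, 0.9]
width: 0.702
```

servo_tool(
  commands=[
    {"twist": [0,0,0],"translation": [0,0,-25],"fingers": 0.4},
    {"twist": [0,0,0],"translation": [0,0,-25],"fingers": 0.4},
    {"twist": [0,0,0],"translation": [0,0,-25],"fingers": 0.4},
    {"twist": [0,0,0],"translation": [0,0,-20],"fingers": 0.4},
    {"twist": [0,0,0],"translation": [0,0,-20],"fingers": 0.4},
    {"twist": [0,0,0],"translation": [0,0,0],"fingers": 0.4},
  ],
)

```text
clock: 4.0
position: [0.6657, -0.1273, 0.1838]
tcp_rot: [-0.001, 1.0, -0.0, -0.002]
contact_force: [-0.2, 0.9, 0.1]
width: 0.699
```

servo_tool(
  commands=[
    {"twist": [0,0,0],"translation": [0,0,0],"fingers": -1},
    {"twist": [0,0,0],"translation": [0,0,0],"fingers": -1},
    {"twist": [0,0,0],"translation": [0,0,0],"fingers": -1},
    {"twist": [0,0,0],"translation": [0,0,0],"fingers": -1},
    {"twist": [0,0,0],"translation": [0,0,0],"fingers": -1},
    {"twist": [0,0,0],"translation": [0,0,0],"fingers": -1},
  ],
  grip_force=20,
)

```text
clock: 4.6
position: [0.667, -0.1263, 0.187]
tcp_rot: [0.0, 1.0, 0.0, 0.001]
contact_force: [-1.0, 0.2, 6.6]
width: 0.408
```

servo_tool(
  commands=[
    {"twist": [0,0,0],"translation": [0,0,15],"fingers": -1},
    {"twist": [0,0,0],"translation": [0,0,25],"fingers": -1},
    {"twist": [0,0,0],"translation": [0,0,35],"fingers": -1},
    {"twist": [0,0,0],"translation": [-38.6,13,25],"fingers": -1},
    {"twist": [0,0,0],"translation": [-38.6,13,0],"fingers": -1},
    {"twist": [0,0,0],"translation": [-38.6,13,0],"fingers": -1},
    {"twist": [0,0,0],"translation": [-38.6,13,0],"fingers": -1},
    {"twist": [0,0,0],"translation": [-38.6,13,0],"fingers": -1},
  ],
)

```text
clock: 5.4
position: [0.4721, -0.0606, 0.2865]
tcp_rot: [0.0, 1.0, 0.0, 0.0]
contact_force: [1.5, 0.5, -1.0]
width: 0.408
```

servo_tool(
  commands=[
    {"twist": [0,0,0],"translation": [0,0,0],"fingers": -1},
    {"twist": [0,0,0],"translation": [0,0,0],"fingers": -1},
  ],
)

```text
clock: 5.6
position: [0.4739, -0.0612, 0.2868]
tcp_rot: [0.0, 1.0, 0.0, 0.001]
contact_force: [0.2, -0.9, -0.8]
width: 0.406
```

```bash
cat > held.py <<'E'
from h import *
import sys
tag=sys.argv[1]; zb=float(sys.argv[2])  # expected bottom height of sleeve
for n in("side","top"):
    im=env.get_image(n); W=world(im); f=im["frame"].astype(int)
    save(im,f"{tag}_{n}.png",(130,290,150,350),4) 
    m=(np.hypot(W[...,0]-.475,W[...,1]+.06)<.03)
    sd=W[m&(W[...,2]>zb+.002)&(W[...,2]<zb+.014)]; pin=W[(np.hypot(W[...,0]-.475,W[...,1]+.06)<.016)&(W[...,2]>.016)&(W[...,2]<.056)]
    from scipy.optimize import least_squares
    def c(P,r): return least_squares(lambda p:np.hypot(P[:,0]-p[0],P[:,1]-p[1])-r,P.mean(0)[:2],loss="soft_l1",f_scale=.001).x
    if len(sd)>20: print(n,"sleeve",len(sd),np.round(c(sd,.018)*1000,1),"zmin",np.round(np.percentile(W[m&(W[...,2]>zb-.02)][:,2],1)*1000,1))
    if len(pin)>20: print(n,"pin",len(pin),np.round(c(pin,.01)*1000,1))
o=env.get_obs(); print(o["clock"],np.round(o["position"],4),np.round(o["contact_force"],1),o["width"])
E
python3 held.py h1 .115
```

```text
side pin 114 [476.3 -58.9]
5.7 [ 0.4748 -0.0617  0.2864] [-0.7  0.1 -1.9] 0.4057803648830758
```

View pics/h1_side.png

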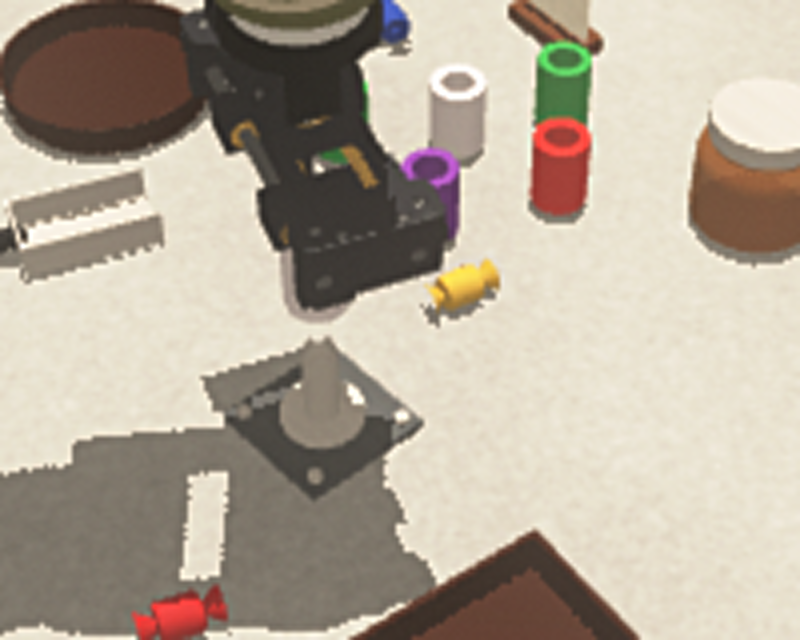

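View pics/h1_top.png

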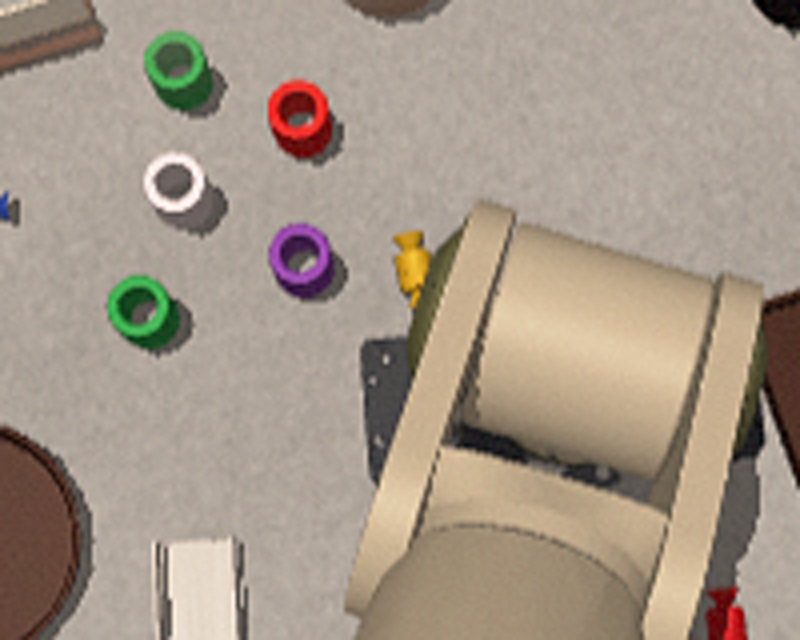

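```bash
python3 held.py h2 .101; python3 - <<'E'
from h import *
im=env.get_image("side"); W=world(im)
for r in range(175,245,4):
    print(r,[ "%3d,%3d,%3d"%tuple(1000*W[r,c]) if W[r,c,2]==W[r,c,2] else None for c in range(214,246,4)])
E
```

```text
side sleeve 37 [477.6 -62.6] zmin 101.1
side pin 115 [476.3 -58.8]
5.8 [ 0.4748 -0.0617  0.2859] [ 0.3  0.8 -0.9] 0.4082949760229627
175 ['506,146,  0', '453,-76,199', '453,-103,221', '458,-111,226', '470,-96,210', '478,-97,208', '485,-98,206', '489,-108,213']
179 ['503,134, -2', '447,-94,206', '454,-97,207', '454,-120,225', '467,-103,206', '467,-126,226', '474,-129,226', '481,-130,224']
183 ['498,119, -2', '444,-105,206', '450,-107,206', '450,-131,226', '457,-133,226', '464,-134,224', '471,-136,224', '476,-142,226']
187 ['492,104,  0', '442,-107,199', '441,-136,225', '447,-139,225', '454,-142,225', '461,-144,224', '467,-146,224', '473,-150,225']
191 ['488, 90,  0', '442,-107,189', '449,-108,188', '443,-151,227', '450,-152,225', '456,-155,226', '464,-156,224', '472,-153,218']
195 ['484, 78, -2', '492, 74, -1', '460,-69,138', '442,-153,219', '449,-155,219', '456,-154,216', '464,-152,211', '472,-153,208']
199 ['478, 62,  0', '488, 60,  0', '460,-68,126', '442,-152,209', '449,-152,206', '458,-148,199', '466,-146,194', '474,-147,193']
203 ['475, 51, -1', '483, 47,  0', '460,-66,113', '44
[... 626 characters left out ...]
 '466,-63, 47', '473,-70, 52', '484,-64, 42', '503,-35,  4', '513,-34,  0']
227 ['450,-23,  0', '457,-30,  5', '466,-32,  4', '466,-60, 32', '473,-68, 37', '482,-67, 32', '496,-54, 13', '507,-50,  5']
231 ['445,-38,  5', '453,-43,  7', '460,-49, 10', '466,-59, 18', '471,-72, 29', '482,-65, 17', '492,-64, 12', '503,-60,  3']
235 ['441,-49,  5', '449,-52,  5', '456,-61, 12', '464,-64, 11', '472,-67, 10', '480,-71, 11', '488,-75, 12', '498,-72,  4']
239 ['437,-61,  6', '446,-62,  3', '454,-67,  5', '460,-74, 10', '468,-80, 13', '476,-81, 10', '486,-80,  5', '494,-83,  5']
243 ['435,-66,  0', '442,-74,  5', '450,-77,  4', '458,-80,  4', '466,-82,  3', '474,-87,  5', '482,-90,  4', '490,-94,  5']
```

servo_tool(
  commands=[
    {"twist": [0,0,0],"translation": [-0.5,1.3,-10],"fingers": -1},
    {"twist": [0,0,0],"translation": [0,0,-10],"fingers": -1},
    {"twist": [0,0,0],"translation": [0,0,-7],"fingers": -1},
    {"twist": [0,0,0],"translation": [0,0,-5],"fingers": -1},
    {"twist": [0,0,0],"translation": [0,0,0],"fingers": -1},
    {"twist": [0,0,0],"translation": [0,0,0],"fingers": -1},
  ],
)

```text
clock: 6.45
position: [0.4734, -0.06, 0.2537]
tcp_rot: [-0.0, 1.0, 0.0, -0.0]
contact_force: [-0.6, 0.1, -0.4]
width: 0.408
```

```bash
python3 held.py h3 .069
```

```text
side sleeve 27 [475.9 -61.3] zmin 55.2
side pin 111 [476.2 -58.9]
6.55 [ 0.4734 -0.06    0.254 ] [-0.1  0.2 -1.7] 0.40646766014380725
```

View pics/h3_side.png

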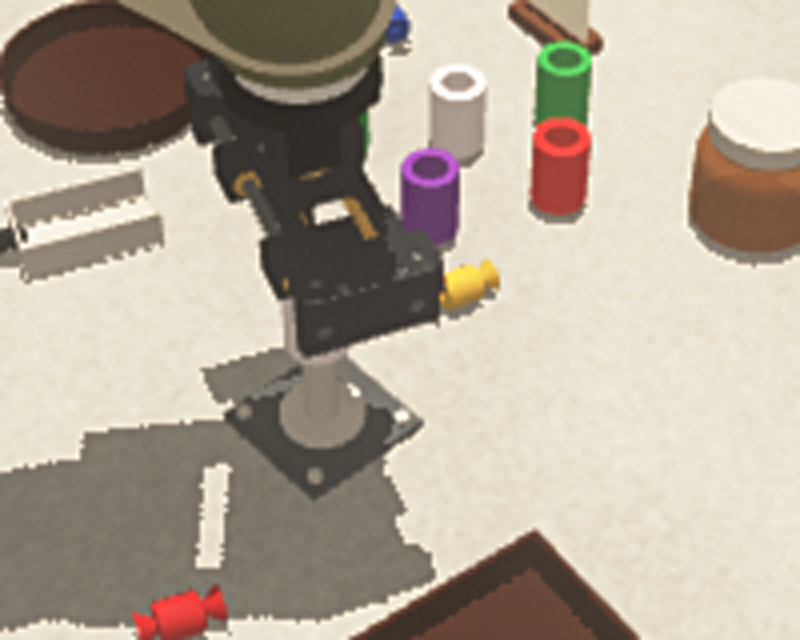

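The sleeve end covers the tip and the axes align at crop px (320,355). Now lowering in small steps, watching the force.

servo_tool(
  commands=[
    {"twist": [0,0,0],"translation": [0,0.5,-2],"fingers": -1},
    {"twist": [0,0,0],"translation": [0,0,-2],"fingers": -1},
    {"twist": [0,0,0],"translation": [0,0,-1],"fingers": -1},
  ],
)

```text
clock: 6.85
position: [0.4733, -0.0594, 0.2487]
tcp_rot: [-0.0, 1.0, 0.0, 0.0]
contact_force: [0.2, 1.1, 0.5]
width: 0.408
```

servo_tool(
  commands=[
    {"twist": [0,0,0],"translation": [0,0,-1],"fingers": -1},
    {"twist": [0,0,0],"translation": [0,0,-1],"fingers": -1},
  ],
)

```text
clock: 7.05
position: [0.4735, -0.0593, 0.2471]
tcp_rot: [-0.0, 1.0, 0.0, 0.001]
contact_force: [-0.6, 4.2, 8.0]
width: 0.404
```

servo_tool(
  commands=[
    {"twist": [0,0,0],"translation": [0,0,-1],"fingers": -1},
    {"twist": [0,0,0],"translation": [0,0,0],"fingers": -1},
  ],
)

```text
clock: 7.25
position: [0.4736, -0.0592, 0.2467]
tcp_rot: [-0.0, 1.0, 0.0, 0.001]
contact_force: [-0.0, 3.8, 11.3]
width: 0.409
```

servo_tool(
  commands=[
    {"twist": [0,0,0],"translation": [0,0.8,0],"fingers": -1},
    {"twist": [0,0,0],"translation": [0,0,0],"fingers": -1},
  ],
)

```text
clock: 7.45
position: [0.4737, -0.0587, 0.2467]
tcp_rot: [0.001, 1.0, 0.0, 0.001]
contact_force: [0.9, 0.9, 9.8]
width: 0.406
```

servo_tool(
  commands=[
    {"twist": [0,0,0],"translation": [0,0,-1],"fingers": -1},
    {"twist": [0,0,0],"translation": [0,0,-0.5],"fingers": -1},
  ],
)

```text
clock: 7.65
position: [0.4739, -0.0587, 0.2462]
tcp_rot: [0.001, 1.0, 0.0, 0.002]
contact_force: [-2.0, 1.8, 23.0]
width: 0.408
```

```bash
python3 held.py h4 .061
```

```text
side sleeve 27 [476.6 -59.3] zmin 43.5
side pin 96 [476.3 -58.9]
7.75 [ 0.4739 -0.0587  0.2462] [-2.2  2.8 20.4] 0.4051599680814121
```

View pics/h4_side.png

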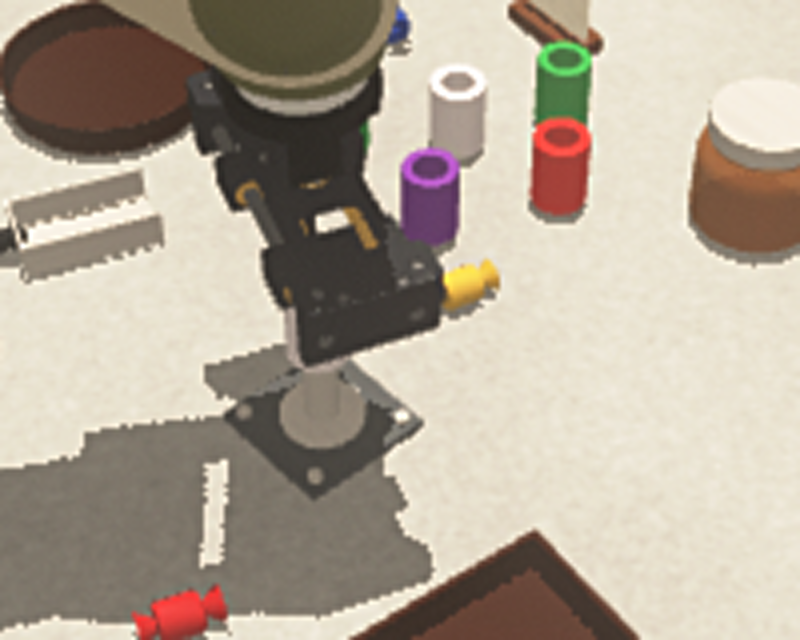

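It stopped with the lower end at about 61 mm, 49 mm above the seat. Axial force is 20 N with almost no sideways force, so this one does not fit. It goes to the tray.

servo_tool(
  commands=[
    {"twist": [0,0,0],"translation": [0,0,12],"fingers": -1},
    {"twist": [0,0,0],"translation": [0,0,20],"fingers": -1},
    {"twist": [0,0,0],"translation": [3,-35,10],"fingers": -1},
    {"twist": [0,0,0],"translation": [3,-35,0],"fingers": -1},
    {"twist": [0,0,0],"translation": [3,-35,0],"fingers": -1},
    {"twist": [0,0,0],"translation": [3,-36,0],"fingers": -1},
    {"twist": [0,0,0],"translation": [3,-36,0],"fingers": -1},
    {"twist": [0,0,0],"translation": [3,-36,0],"fingers": -1},
  ],
)

```text
clock: 8.55
position: [0.4911, -0.2732, 0.286]
tcp_rot: [-0.0, 1.0, 0.0, -0.0]
contact_force: [1.1, 0.8, -1.6]
width: 0.411
```

servo_tool(
  commands=[
    {"twist": [0,0,0],"translation": [0,0,0],"fingers": -1},
    {"twist": [0,0,0],"translation": [0,0,0],"fingers": -1},
  ],
)

```text
clock: 8.75
position: [0.4911, -0.2719, 0.2857]
tcp_rot: [-0.0, 1.0, -0.0, -0.0]
contact_force: [-0.2, 0.6, -0.8]
width: 0.404
```

servo_tool(
  commands=[
    {"twist": [0,0,0],"translation": [0,0,-30],"fingers": -1},
    {"twist": [0,0,0],"translation": [0,0,-30],"fingers": -1},
    {"twist": [0,0,0],"translation": [0,0,-20],"fingers": -1},
    {"twist": [0,0,0],"translation": [0,0,-10],"fingers": -1},
    {"twist": [0,0,0],"translation": [0,0,0],"fingers": -1},
  ],
)

```text
clock: 9.25
position: [0.4913, -0.2707, 0.1955]
tcp_rot: [-0.001, 1.0, 0.001, -0.001]
contact_force: [-0.4, 0.2, -0.7]
width: 0.406
```

servo_tool(
  commands=[
    {"twist": [0,0,0],"translation": [0,0,-2],"fingers": -1},
    {"twist": [0,0,0],"translation": [0,0,-2],"fingers": -1},
  ],
)

```text
clock: 9.45
position: [0.4916, -0.2716, 0.1933]
tcp_rot: [0.001, 1.0, 0.001, 0.001]
contact_force: [0.4, -0.3, -2.6]
width: 0.409
```

servo_tool(
  commands=[
    {"twist": [0,0,0],"translation": [0,0,-1],"fingers": -1},
    {"twist": [0,0,0],"translation": [0,0,-0.5],"fingers": -1},
  ],
)

```text
clock: 9.65
position: [0.4914, -0.2716, 0.1911]
tcp_rot: [0.0, 1.0, 0.0, 0.0]
contact_force: [-0.9, -0.1, -0.5]
width: 0.408
```

servo_tool(
  commands=[
    {"twist": [0,0,0],"translation": [0,0,-0.7],"fingers": -1},
    {"twist": [0,0,0],"translation": [0,0,0],"fingers": -1},
  ],
)

```text
clock: 9.85
position: [0.4913, -0.2717, 0.1909]
tcp_rot: [0.0, 1.0, 0.0, 0.0]
contact_force: [-2.3, 1.0, 5.8]
width: 0.41
```

servo_tool(
  commands=[
    {"twist": [0,0,0],"translation": [0,0,-0.7],"fingers": -1},
    {"twist": [0,0,0],"translation": [0,0,0],"fingers": -1},
  ],
)

```text
clock: 10.05
position: [0.4913, -0.2716, 0.1909]
tcp_rot: [0.0, 1.0, 0.0, 0.0]
contact_force: [-4.5, 2.1, 12.7]
width: 0.407
```

It's resting on the floor (12.7 N). Releasing and rising.

servo_tool(
  commands=[
    {"twist": [0,0,0],"translation": [0,0,0.5],"fingers": 0.3},
    {"twist": [0,0,0],"translation": [0,0,0],"fingers": 0.3},
    {"twist": [0,0,0],"translation": [0,0,0],"fingers": 0.3},
    {"twist": [0,0,0],"translation": [0,0,0],"fingers": 0.3},
    {"twist": [0,0,0],"translation": [0,0,10],"fingers": 0.3},
    {"twist": [0,0,0],"translation": [0,0,20],"fingers": 0.3},
    {"twist": [0,0,0],"translation": [0,0,35],"fingers": 0.3},
    {"twist": [0,0,0],"translation": [0,0,45],"fingers": 0.3},
  ],
)

```text
clock: 10.85
position: [0.4911, -0.2715, 0.3006]
tcp_rot: [-0.001, 1.0, 0.0, -0.001]
contact_force: [0.3, 0.1, 0.3]
width: 0.649
```

```bash
python3 - <<'E'
from h import *
im=env.get_image("side"); save(im,"tr1.png",(100,370,140,420),2.7); W=world(im)
m=np.hypot(W[...,0]-.491,W[...,1]+.271)<.03
P=W[m&(W[...,2]>.01)&(W[...,2]<.07)]; t=P[P[:,2]>.047]
print(P[:,2].max(),np.round((t.min(0)+t.max(0))/2,4),len(t))
o=env.get_obs(); print(o["position"],o["clock"])
E
```

```text
0.05566528862011504 [ 0.4926 -0.2726  0.0514] 229
[ 0.49194756 -0.27194531  0.30874622] 10.9
```

View pics/tr1.png

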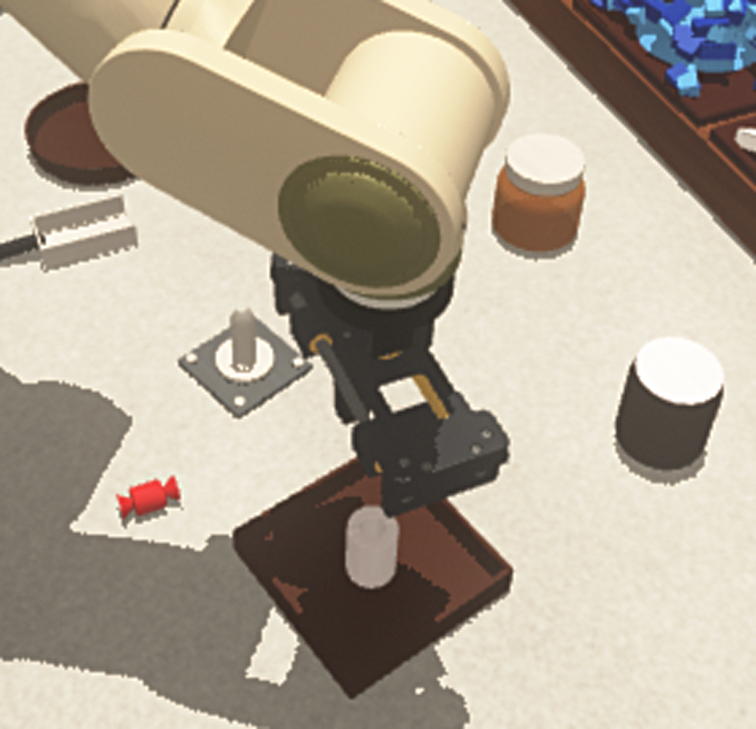

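The sleeve stands upright in the tray at crop px (371,545). Next is the left sleeve.

servo_tool(
  commands=[
    {"twist": [0,0,0],"translation": [12,34,0],"fingers": 0.4},
    {"twist": [0,0,0],"translation": [12,34,0],"fingers": 0.4},
    {"twist": [0,0,0],"translation": [12,34,0],"fingers": 0.4},
    {"twist": [0,0,0],"translation": [12,34,0],"fingers": 0.4},
    {"twist": [0,0,0],"translation": [12,34,0],"fingers": 0.4},
    {"twist": [0,0,0],"translation": [12,34,0],"fingers": 0.4},
    {"twist": [0,0,0],"translation": [12,34,0],"fingers": 0.4},
    {"twist": [0,0,0],"translation": [12,34,0],"fingers": 0.4},
  ],
)

```text
clock: 11.7
position: [0.5876, 0.0019, 0.3005]
tcp_rot: [0.0, 1.0, 0.0, 0.0]
contact_force: [0.7, -0.4, -0.3]
width: 0.701
```

servo_tool(
  commands=[
    {"twist": [0,0,0],"translation": [12,34,0],"fingers": 0.4},
    {"twist": [0,0,0],"translation": [12,34,0],"fingers": 0.4},
    {"twist": [0,0,0],"translation": [12,34,0],"fingers": 0.4},
    {"twist": [0,0,0],"translation": [14,32,0],"fingers": 0.4},
    {"twist": [0,0,0],"translation": [0,0,0],"fingers": 0.4},
    {"twist": [0,0,0],"translation": [0,0,0],"fingers": 0.4},
  ],
)

```text
clock: 12.3
position: [0.6372, 0.1346, 0.2999]
tcp_rot: [0.0, 1.0, 0.001, -0.0]
contact_force: [1.1, -0.1, -0.2]
width: 0.701
```

```bash
python3 - <<'E'
from h import *
for n in("top","side"):
    im=env.get_image(n); save(im,"L_"+n+".png",(100,260,150,350),4)
for i in range(3):
    o=env.get_obs(); print(o["clock"],np.round(o["position"],4))
E
```

```text
12.4 [0.6371 0.1334 0.3   ]
12.4 [0.6371 0.1334 0.3   ]
12.4 [0.6371 0.1334 0.3   ]
```

View pics/L_side.png

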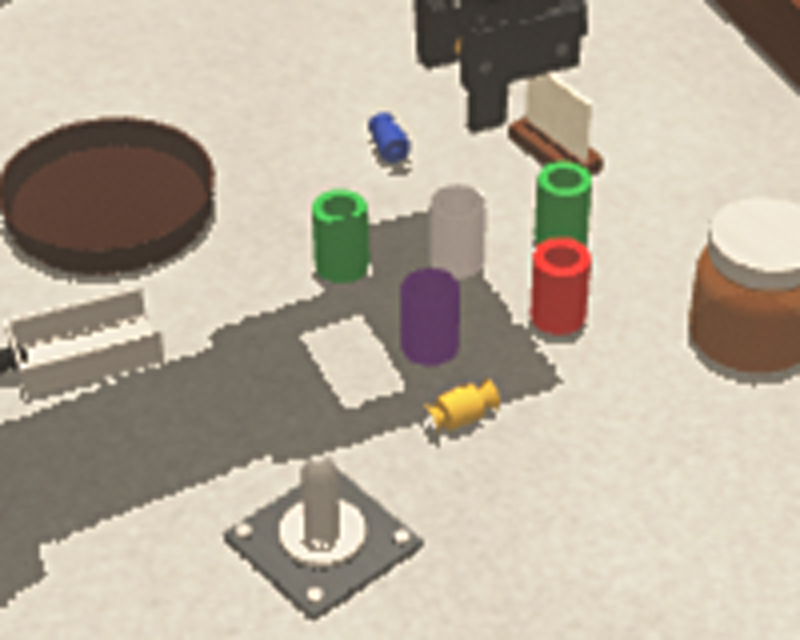

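The sleeve at crop px (456,230) is still in place below the gripper, and the coloured neighbours lie off the jaw line. Descending to grip.

servo_tool(
  commands=[
    {"twist": [0,0,0],"translation": [0.5,0.7,-25],"fingers": 0.4},
    {"twist": [0,0,0],"translation": [0,0,-25],"fingers": 0.4},
    {"twist": [0,0,0],"translation": [0,0,-25],"fingers": 0.4},
    {"twist": [0,0,0],"translation": [0,0,-20],"fingers": 0.4},
    {"twist": [0,0,0],"translation": [0,0,-19],"fingers": 0.4},
    {"twist": [0,0,0],"translation": [0,0,0],"fingers": 0.4},
  ],
)

```text
clock: 13.0
position: [0.6372, 0.1337, 0.1838]
tcp_rot: [0.0, 1.0, -0.0, -0.002]
contact_force: [-0.3, 0.4, -0.3]
width: 0.703
```

servo_tool(
  commands=[
    {"twist": [0,0,0],"translation": [0,0,0],"fingers": -1},
    {"twist": [0,0,0],"translation": [0,0,0],"fingers": -1},
    {"twist": [0,0,0],"translation": [0,0,0],"fingers": -1},
    {"twist": [0,0,0],"translation": [0,0,0],"fingers": -1},
    {"twist": [0,0,0],"translation": [0,0,0],"fingers": -1},
    {"twist": [0,0,0],"translation": [0,0,0],"fingers": -1},
  ],
)

```text
clock: 13.6
position: [0.638, 0.135, 0.1868]
tcp_rot: [0.0, 1.0, 0.0, 0.001]
contact_force: [-1.5, -0.3, 6.6]
width: 0.391
```

servo_tool(
  commands=[
    {"twist": [0,0,0],"translation": [0,0,15],"fingers": -1},
    {"twist": [0,0,0],"translation": [0,0,25],"fingers": -1},
    {"twist": [0,0,0],"translation": [0,0,35],"fingers": -1},
    {"twist": [0,0,0],"translation": [0,0,25],"fingers": -1},
    {"twist": [0,0,0],"translation": [-32,-38,0],"fingers": -1},
    {"twist": [0,0,0],"translation": [-33,-39,0],"fingers": -1},
    {"twist": [0,0,0],"translation": [-33,-39,0],"fingers": -1},
    {"twist": [0,0,0],"translation": [-33,-39,0],"fingers": -1},
  ],
)

```text
clock: 14.4
position: [0.5074, -0.0184, 0.2867]
tcp_rot: [0.0, 1.0, 0.001, 0.0]
contact_force: [0.9, -1.2, -0.6]
width: 0.393
```

servo_tool(
  commands=[
    {"twist": [0,0,0],"translation": [-32.2,-38.7,0],"fingers": -1},
    {"twist": [0,0,0],"translation": [0,0,-10],"fingers": -1},
    {"twist": [0,0,0],"translation": [0,0,-10],"fingers": -1},
    {"twist": [0,0,0],"translation": [0,0,-10],"fingers": -1},
    {"twist": [0,0,0],"translation": [0,0,0],"fingers": -1},
    {"twist": [0,0,0],"translation": [0,0,0],"fingers": -1},
  ],
)

```text
clock: 15.0
position: [0.4775, -0.0551, 0.2555]
tcp_rot: [-0.0, 1.0, 0.001, -0.0]
contact_force: [-0.1, -0.9, -0.4]
width: 0.394
```

```bash
python3 held.py k1 .071
```

```text
side sleeve 31 [479.1 -55.6] zmin 55.8
side pin 119 [476.3 -58.9]
15.1 [ 0.4774 -0.0554  0.256 ] [ 0.3 -0.  -0.2] 0.3927181633103143
```

View pics/k1_side.png

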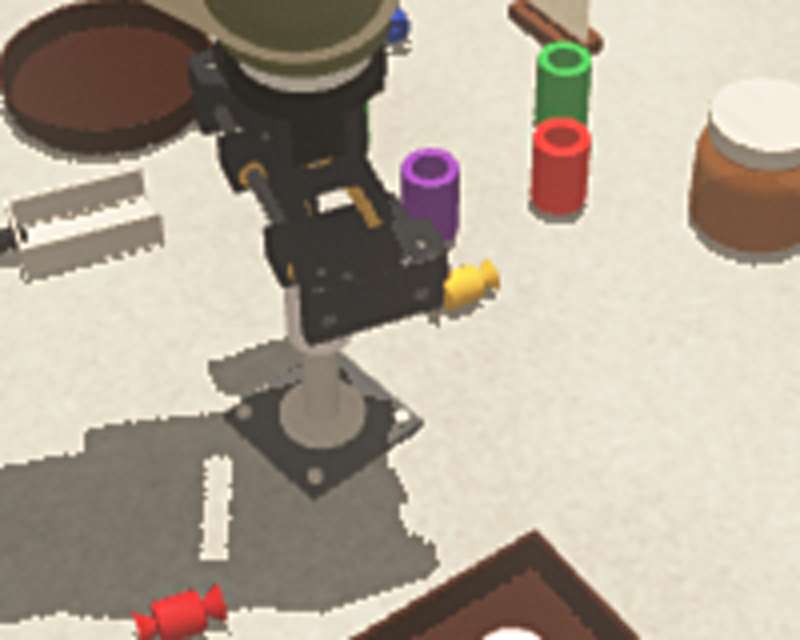

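The reading and the picture agree that I'm about 3 mm short, because a fast row was clipped. Correcting before lowering.

servo_tool(
  commands=[
    {"twist": [0,0,0],"translation": [-2.7,-3.5,0],"fingers": -1},
    {"twist": [0,0,0],"translation": [0,0,0],"fingers": -1},
  ],
)

```text
clock: 15.3
position: [0.4741, -0.0595, 0.256]
tcp_rot: [0.0, 1.0, 0.0, 0.0]
contact_force: [0.7, -1.1, -0.4]
width: 0.39
```

servo_tool(
  commands=[
    {"twist": [0,0,0],"translation": [0,0,-3],"fingers": -1},
    {"twist": [0,0,0],"translation": [0,0,-3],"fingers": -1},
    {"twist": [0,0,0],"translation": [0,0,-2],"fingers": -1},
  ],
)

```text
clock: 15.6
position: [0.4742, -0.0594, 0.2475]
tcp_rot: [-0.0, 1.0, 0.0, -0.0]
contact_force: [0.1, -0.4, -1.4]
width: 0.391
```

servo_tool(
  commands=[
    {"twist": [0,0,0],"translation": [0,0,-1.5],"fingers": -1},
    {"twist": [0,0,0],"translation": [0,0,-1.5],"fingers": -1},
  ],
)

```text
clock: 15.8
position: [0.4743, -0.0594, 0.2447]
tcp_rot: [-0.0, 1.0, 0.0, -0.0]
contact_force: [0.5, -0.3, -0.7]
width: 0.391
```

servo_tool(
  commands=[
    {"twist": [0,0,0],"translation": [0,0.4,-1],"fingers": -1},
    {"twist": [0,0,0],"translation": [0,0,-1],"fingers": -1},
  ],
)

```text
clock: 16.0
position: [0.4743, -0.0589, 0.2428]
tcp_rot: [-0.0, 1.0, 0.0, -0.0]
contact_force: [0.3, -0.2, -1.0]
width: 0.39
```

servo_tool(
  commands=[
    {"twist": [0,0,0],"translation": [0,0,-2],"fingers": -1},
    {"twist": [0,0,0],"translation": [0,0,-2],"fingers": -1},
  ],
)

```text
clock: 16.2
position: [0.4743, -0.059, 0.2387]
tcp_rot: [0.0, 1.0, 0.0, 0.0]
contact_force: [0.8, -0.3, -1.3]
width: 0.389
```

servo_tool(
  commands=[
    {"twist": [0,0,0],"translation": [0,0,-2],"fingers": -1},
    {"twist": [0,0,0],"translation": [0,0,-2],"fingers": -1},
  ],
)

```text
clock: 16.4
position: [0.4743, -0.059, 0.2347]
tcp_rot: [-0.0, 1.0, 0.0, -0.0]
contact_force: [0.7, -0.6, -0.6]
width: 0.393
```

It has passed the cone without resistance, so it's on the cylindrical part.

servo_tool(
  commands=[
    {"twist": [0,0,0],"translation": [0,0,-4],"fingers": -1},
    {"twist": [0,0,0],"translation": [0,0,-4],"fingers": -1},
    {"twist": [0,0,0],"translation": [0,0,-4],"fingers": -1},
  ],
)

```text
clock: 16.7
position: [0.4742, -0.059, 0.2224]
tcp_rot: [-0.0, 1.0, 0.0, -0.0]
contact_force: [-0.0, 0.6, -1.1]
width: 0.394
```

servo_tool(
  commands=[
    {"twist": [0,0,0],"translation": [0,0,-4],"fingers": -1},
    {"twist": [0,0,0],"translation": [0,0,-4],"fingers": -1},
    {"twist": [0,0,0],"translation": [0,0,-4],"fingers": -1},
  ],
)

```text
clock: 17.0
position: [0.4743, -0.059, 0.2105]
tcp_rot: [-0.0, 1.0, 0.0, -0.0]
contact_force: [0.4, -0.2, -0.6]
width: 0.396
```

servo_tool(
  commands=[
    {"twist": [0,0,0],"translation": [0,0,-4],"fingers": -1},
    {"twist": [0,0,0],"translation": [0,0,-4],"fingers": -1},
    {"twist": [0,0,0],"translation": [0,0,-2],"fingers": -1},
  ],
)

```text
clock: 17.3
position: [0.4742, -0.059, 0.2004]
tcp_rot: [-0.0, 1.0, 0.0, -0.0]
contact_force: [0.3, 0.3, -0.8]
width: 0.391
```

servo_tool(
  commands=[
    {"twist": [0,0,0],"translation": [0,0,-1],"fingers": -1},
    {"twist": [0,0,0],"translation": [0,0,-1],"fingers": -1},
  ],
)

```text
clock: 17.5
position: [0.4743, -0.059, 0.1988]
tcp_rot: [0.0, 1.0, 0.0, 0.0]
contact_force: [-0.5, -0.4, -0.1]
width: 0.395
```

servo_tool(
  commands=[
    {"twist": [0,0,0],"translation": [0,0,-0.7],"fingers": -1},
    {"twist": [0,0,0],"translation": [0,0,-0.5],"fingers": -1},
  ],
)

```text
clock: 17.7
position: [0.4742, -0.059, 0.1987]
tcp_rot: [0.0, 1.0, 0.0, 0.0]
contact_force: [-5.1, 1.6, 19.4]
width: 0.388
```

servo_tool(
  commands=[
    {"twist": [0,0,0],"translation": [0,0,-0.7],"fingers": -1},
    {"twist": [0,0,0],"translation": [0,0,0],"fingers": -1},
  ],
)

```text
clock: 17.9
position: [0.4742, -0.0589, 0.1986]
tcp_rot: [0.0, 1.0, 0.0, 0.001]
contact_force: [-6.0, 1.0, 20.4]
width: 0.389
```

```bash
python3 held.py k2 .012
```

```text
18.0 [ 0.4742 -0.0589  0.1987] [-5.5  1.1 22.1] 0.39299023066269684
```

View pics/k2_side.png

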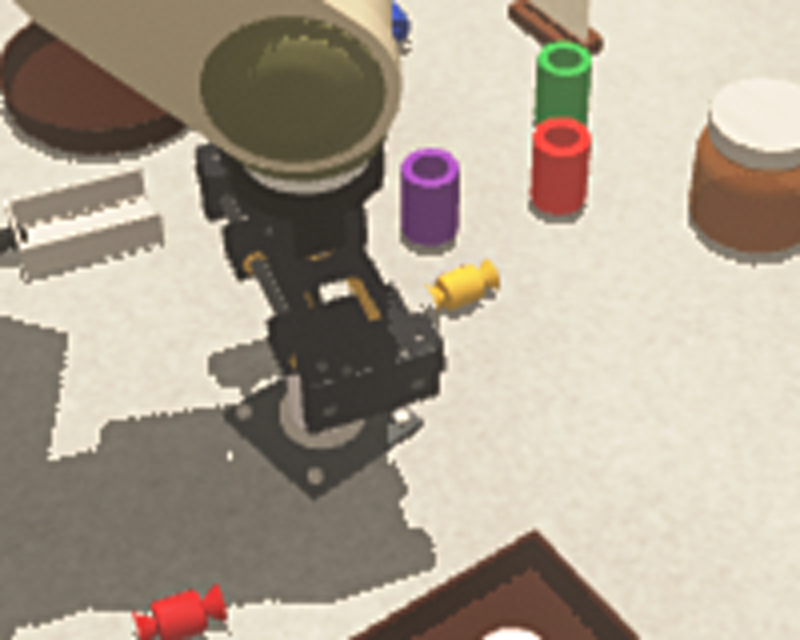

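Fully home: the lower end is at 12 mm on the seat with 20 N of contact. It fits, so it goes to the dish.

servo_tool(
  commands=[
    {"twist": [0,0,0],"translation": [0,0,10],"fingers": -1},
    {"twist": [0,0,0],"translation": [0,0,20],"fingers": -1},
    {"twist": [0,0,0],"translation": [0,0,20],"fingers": -1},
    {"twist": [0,0,0],"translation": [0,0,20],"fingers": -1},
    {"twist": [0,0,0],"translation": [0,0,20],"fingers": -1},
    {"twist": [0,0,0],"translation": [0,0,0],"fingers": -1},
  ],
)

```text
clock: 18.6
position: [0.4745, -0.0591, 0.2891]
tcp_rot: [0.001, 1.0, 0.0, 0.002]
contact_force: [1.1, 0.8, -0.9]
width: 0.394
```

servo_tool(
  commands=[
    {"twist": [0,0,0],"translation": [-3,33,0],"fingers": -1},
    {"twist": [0,0,0],"translation": [-3,33,0],"fingers": -1},
    {"twist": [0,0,0],"translation": [-3,33,0],"fingers": -1},
    {"twist": [0,0,0],"translation": [-3,33,0],"fingers": -1},
    {"twist": [0,0,0],"translation": [-3,33,0],"fingers": -1},
    {"twist": [0,0,0],"translation": [-3,33,0],"fingers": -1},
    {"twist": [0,0,0],"translation": [-3,33,0],"fingers": -1},
    {"twist": [0,0,0],"translation": [-3,33,0],"fingers": -1},
  ],
)

```text
clock: 19.4
position: [0.4498, 0.2063, 0.2859]
tcp_rot: [0.0, 1.0, 0.0, -0.001]
contact_force: [0.2, -0.8, -1.3]
width: 0.394
```

servo_tool(
  commands=[
    {"twist": [0,0,0],"translation": [-3,33,0],"fingers": -1},
    {"twist": [0,0,0],"translation": [-3,33,0],"fingers": -1},
    {"twist": [0,0,0],"translation": [0,0,0],"fingers": -1},
    {"twist": [0,0,0],"translation": [0,0,0],"fingers": -1},
  ],
)

```text
clock: 19.8
position: [0.444, 0.2712, 0.286]
tcp_rot: [0.0, 1.0, 0.001, -0.001]
contact_force: [0.1, -0.8, -0.4]
width: 0.392
```

Now at z 0.286, aiming for about 0.1917.

servo_tool(
  commands=[
    {"twist": [0,0,0],"translation": [0,1,-30],"fingers": -1},
    {"twist": [0,0,0],"translation": [0,0,-30],"fingers": -1},
    {"twist": [0,0,0],"translation": [0,0,-20],"fingers": -1},
    {"twist": [0,0,0],"translation": [0,0,-9],"fingers": -1},
    {"twist": [0,0,0],"translation": [0,0,0],"fingers": -1},
  ],
)

```text
clock: 20.3
position: [0.4444, 0.2712, 0.1971]
tcp_rot: [0.0, 1.0, -0.0, -0.001]
contact_force: [0.8, -0.7, -0.8]
width: 0.39
```

servo_tool(
  commands=[
    {"twist": [0,0,0],"translation": [0,0,-2],"fingers": -1},
    {"twist": [0,0,0],"translation": [0,0,-1.5],"fingers": -1},
  ],
)

```text
clock: 20.5
position: [0.4445, 0.2719, 0.1953]
tcp_rot: [-0.0, 1.0, 0.0, 0.001]
contact_force: [-0.1, 0.2, -1.0]
width: 0.389
```

servo_tool(
  commands=[
    {"twist": [0,0,0],"translation": [0,0,-0.7],"fingers": -1},
    {"twist": [0,0,0],"translation": [0,0,0],"fingers": -1},
  ],
)

```text
clock: 20.7
position: [0.4443, 0.272, 0.1941]
tcp_rot: [-0.0, 1.0, 0.0, 0.0]
contact_force: [-0.2, -0.3, -0.6]
width: 0.392
```

servo_tool(
  commands=[
    {"twist": [0,0,0],"translation": [0,0,-0.7],"fingers": -1},
    {"twist": [0,0,0],"translation": [0,0,0],"fingers": -1},
  ],
)

```text
clock: 20.9
position: [0.4442, 0.272, 0.1931]
tcp_rot: [-0.0, 1.0, 0.0, 0.0]
contact_force: [-0.8, 0.3, 0.2]
width: 0.392
```

servo_tool(
  commands=[
    {"twist": [0,0,0],"translation": [0,0,-0.7],"fingers": -1},
    {"twist": [0,0,0],"translation": [0,0,0],"fingers": -1},
  ],
)

```text
clock: 21.1
position: [0.4442, 0.272, 0.1923]
tcp_rot: [0.0, 1.0, 0.0, -0.0]
contact_force: [-0.5, -0.0, -0.8]
width: 0.387
```

servo_tool(
  commands=[
    {"twist": [0,0,0],"translation": [0,0,-0.7],"fingers": -1},
    {"twist": [0,0,0],"translation": [0,0,0],"fingers": -1},
  ],
)

```text
clock: 21.3
position: [0.4443, 0.272, 0.1918]
tcp_rot: [-0.0, 1.0, 0.0, 0.0]
contact_force: [-1.0, -0.1, 1.2]
width: 0.394
```

servo_tool(
  commands=[
    {"twist": [0,0,0],"translation": [0,0,-0.5],"fingers": -1},
    {"twist": [0,0,0],"translation": [0,0,0],"fingers": -1},
  ],
)

```text
clock: 21.5
position: [0.4442, 0.272, 0.1917]
tcp_rot: [-0.0, 1.0, 0.0, 0.0]
contact_force: [-1.7, -1.2, 7.9]
width: 0.396
```

It's on the floor of the dish. Releasing, rising, and moving aside so the cameras can see.

servo_tool(
  commands=[
    {"twist": [0,0,0],"translation": [0,0,0],"fingers": 0.3},
    {"twist": [0,0,0],"translation": [0,0,0],"fingers": 0.3},
    {"twist": [0,0,0],"translation": [0,0,0],"fingers": 0.3},
    {"twist": [0,0,0],"translation": [0,0,0],"fingers": 0.3},
    {"twist": [0,0,0],"translation": [0,0,10],"fingers": 0.3},
    {"twist": [0,0,0],"translation": [0,0,20],"fingers": 0.3},
    {"twist": [0,0,0],"translation": [0,0,35],"fingers": 0.3},
    {"twist": [0,0,0],"translation": [0,0,45],"fingers": 0.3},
  ],
)

```text
clock: 22.3
position: [0.444, 0.2719, 0.302]
tcp_rot: [0.0, 1.0, 0.0, -0.001]
contact_force: [1.3, 1.1, 0.6]
width: 0.652
```

servo_tool(
  commands=[
    {"twist": [0,0,0],"translation": [0,0,30],"fingers": 0.3},
    {"twist": [0,0,0],"translation": [-10,-30,10],"fingers": 0.3},
    {"twist": [0,0,0],"translation": [-10,-30,0],"fingers": 0.3},
    {"twist": [0,0,0],"translation": [-10,-30,0],"fingers": 0.3},
    {"twist": [0,0,0],"translation": [-10,-30,0],"fingers": 0.3},
    {"twist": [0,0,0],"translation": [-10,-30,0],"fingers": 0.3},
    {"twist": [0,0,0],"translation": [0,0,0],"fingers": 0.3},
    {"twist": [0,0,0],"translation": [0,0,0],"fingers": 0.3},
  ],
)

```text
clock: 23.1
position: [0.3943, 0.1218, 0.3418]
tcp_rot: [-0.0, 1.0, -0.0, 0.001]
contact_force: [0.8, -0.5, -0.6]
width: 0.651
```

```bash
python3 - <<'E'
from h import *
for n in("top","side"):
    im=env.get_image(n); save(im,n+"_end.png"); W=world(im)
    for nm,c in dict(dish=(.444,.273),tray=(.492,-.2717)).items():
        P=W[np.hypot(W[...,0]-c[0],W[...,1]-c[1])<.04]; t=P[(P[:,2]>.046)&(P[:,2]<.065)]
        if len(t)>5: print(n,nm,len(t),np.round((t.min(0)+t.max(0))/2,4),np.round(np.ptp(t,axis=0),3),"med z",np.round(np.median(t[:,2]),4))
    for q in["sweet_1","scoop","jar","tin","card_holder","sleeve_a"]:
        print(n,q,[(np.round(r["position"],3).tolist(),round(r["score"],2)) for r in env.spot_point(im,q)[:5] if r["score"]>.4])
print(env.get_obs()["clock"],env.get_obs()["position"])
E
```

```text
top dish 18 [0.4481 0.2852 0.0544] [0.018 0.007 0.007] med z 0.0544
top tray 171 [ 0.492  -0.2715  0.0534] [0.035 0.034 0.014] med z 0.054
top sweet_1 [([0.584, -0.004, -0.004], 0.57), ([0.641, 0.261, -0.001], 0.5), ([0.357, -0.155, 0.002], 0.43), ([0.495, -0.272, 0.0], 0.41)]
top scoop [([0.356, 0.141, -0.0], 0.46)]
top jar [([0.784, 0.005, -0.003], 0.9)]
top tin [([0.746, -0.25, 0.002], 0.74)]
top card_holder [([0.745, 0.218, 0.001], 0.63)]
top sleeve_a [([0.568, 0.16, 0.0], 0.8), ([0.492, -0.269, 0.008], 0.72), ([0.709, 0.136, 0.003], 0.56), ([0.59, 0.072, -0.003], 0.52), ([0.676, 0.06, 0.003], 0.51)]
side dish 69 [0.4512 0.2704 0.0512] [0.027 0.037 0.01 ] med z 0.0522
side tray 238 [ 0.4924 -0.2727  0.0512] [0.035 0.034 0.01 ] med z 0.0524
side sweet_1 [([0.582, 0.001, -0.002], 0.62), ([0.366, -0.16, 0.003], 0.48)]
side scoop [([0.355, 0.138, -0.0], 0.95)]
side jar [([0.78, 0.005, 0.007], 0.59)]
side tin [([0.746, -0.249, 0.002], 0.58)]
side card_holder [([0.746, 0.218, -0.003], 0.92)]
side sleeve_a [([0.591, 0.067, 0.003], 0.82), ([0.565, 0.162, 0.004], 0.78), ([0.492, -0.27, 0.002], 0.7), ([0.444, 0.269, 0.01], 0.59), ([0.704, 0.132, -0.003], 0.55)]
23.8 [0.39428148 0.12202602 0.34112885]
```

View pics/top_end.png

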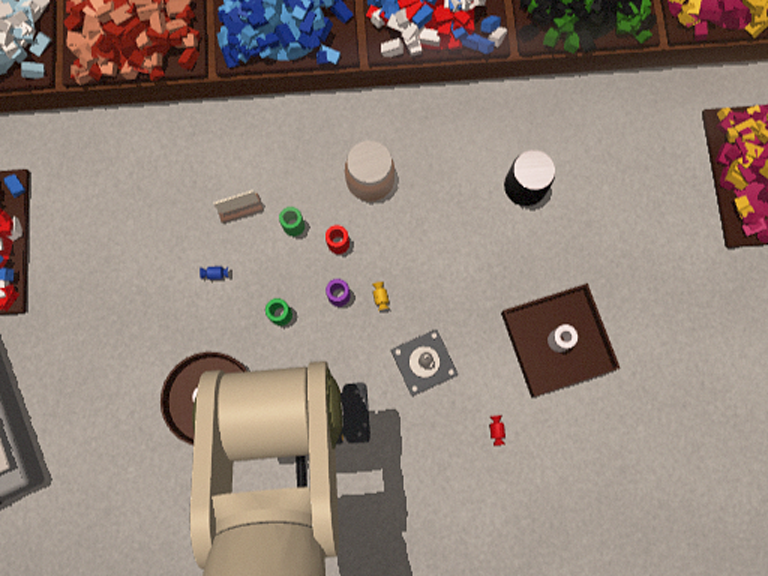

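View pics/side_end.png

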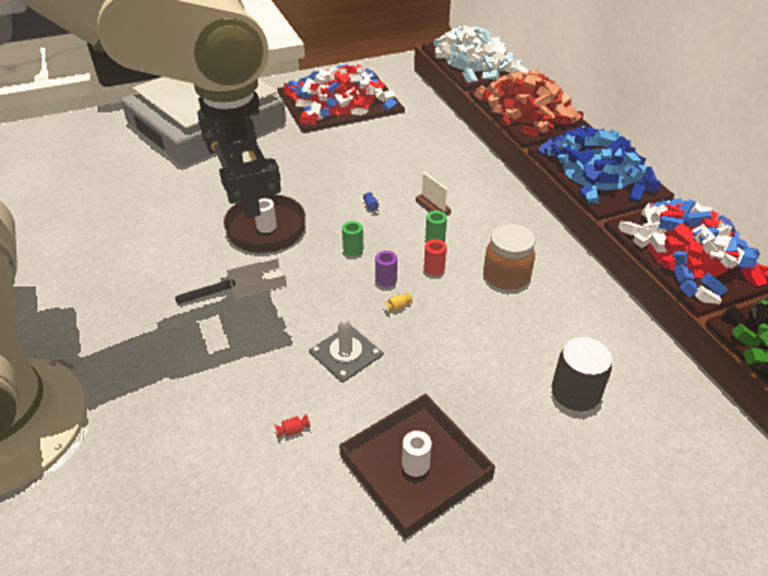

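Both sleeves stand upright: one in the dish at side px (264,215), the other in the tray at (416,453). The bystanders and look-alikes are where they were, and the gripper touches nothing. Handing in.

```bash
python3 -c "
from rig import env
print(env.sign_off())"
```

```text
the job is handed in; nothing more can be done
None
```

Both sleeves are sorted, and the job was handed in at about 24 s of the 69 s allowed.

- **Right-hand sleeve (about 0.668, -0.125):** I tested this one first. It stopped on the pin's tip with its lower end about 61 mm above the counter (49 mm above the seat) under about 20 N. It does not fit, so it stands in the square tray.
- **Left-hand sleeve (about 0.638, 0.135):** It slid freely past the cone and went fully home, with its lower end at 12 mm on the seat and about 20 N of contact. It fits, so it stands in the round dish.

**Last checks:**
- The side picture shows both sleeves upright and released, with their tops about 52–54 mm up as expected.
- The sweets, scoop, jar, card holder, green/red/purple look-alikes and gauge look unmoved. All fitted positions agree with the first ones within the networks' error. The tin had no usable first fix, so I judged it by eye.
- In the top view the arm partly hid the dish, so that sleeve was confirmed mainly from the side view.
- The gripper read about 34.5 mm across the left sleeve and 36 mm across the right. I did not explain the difference, and it had no effect on the test.

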